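# Set an inlay tile for marking by its edges

## Task

Take the slate tile with the polished amber face off the drying rack, holding it by its edges only (nothing may touch the amber face), and set it down, not drop it, face up on the white marking board with one long edge flush against the blue fence; let go of it there. Then lay the steel straightedge flat on the board with its plain working edge flush along the tile's other long edge, covering all of that edge and with the yellow rib on the far side from the tile. Leave the other things where they are.

Things in the scene. Friction and masses are not known exactly. Their poses are not given: they have to be found in the camera images.
- tile: The task's tile: dark slate base 46 (x) x 60 (y, long edges) x 8 (z) mm, raised amber face on top, about 80 g. Origin: centre of the underside. It lies face up on two rails of the rack, underside 24 mm above the table, its short edges overhanging the rails by 12 mm. Pinch it by the slate of these short edges, 60 mm apart along its y. Its axes are within 0.6 rad of the world's.
- tile_face: The amber polished face, banded, 38 (x) x 52 (y) x 2 (z) mm, fixed centrally on the tile's slate base and so set back 4 mm from all its edges. Origin: centre of its underside, 8 mm above the tile's underside; its top is 10 mm above the tile's underside. Nothing may touch it.
- rack: Fixed grey drying rack, base plate 175 (x) x 120 (y) x 6 (z) mm with two places 84 mm apart along its x, each with two black rubber rails 36 mm long (along y), 8 mm wide, tops at z = 24 mm. Origin: centre of its underside, on the table. One place holds the amber tile, the other the green one.
- board: Fixed white marking board 150 (x) x 220 (y) x 12 (z) mm, on the table; origin: centre of its underside. A blue fence 12 mm wide, 200 mm long (along y) and 10 mm high above the board's top stands along its +x side (away from the robot).
- fence (a point): Middle of the foot of the fence's inner face (the face towards the robot), at the board's top surface: board x = +60, y = 0, z = 12 mm. Axes as the board's: x points into the fence, y along it. The board's free top reaches from the fence 135 mm towards -x.
- straightedge: Loose steel bar 30 (x) x 150 (y) x 10 (z) mm, about 300 g; origin: centre of its underside. A yellow grip rib 10 mm thick (x -15 to -5 mm), 70 mm long (y -35 to 35), stands on it up to z = 45 mm; pinch the rib across its 10 mm. The plain side x = +15 mm is the working edge. It lies on the table between rack and board, pointing roughly away from the robot.
- edge (a point): Middle of the straightedge's working edge, at its underside (straightedge x = +15, y = 0, z = 0 mm); axes as the straightedge's: +x points out of the working edge.
- spare: Another tile of the same size but with a green face, in the rack's other place. Bystander. Origin: centre of its underside.
- bottle: White bottle with black cap, 44 mm diameter, 100 mm tall, standing. Bystander. Origin: centre of its underside.
- jar: White polish jar with red cap, 60 mm diameter, 50 mm tall, standing. Bystander. Origin: centre of its underside.
- tub: Open white tub 100 x 150 x 45 mm. Bystander. Origin: centre of its underside.
- screwdriver: Screwdriver with red handle, 160 mm long, lying across in front of the robot. Bystander.
- whetstone: Red-brown sharpening stone 50 x 150 x 25 mm. Bystander. Origin: centre of its underside.
There are look-alikes about, which are no part of the job. Leave any pink or purple look-alike of the tile alone.

How it is judged:
By the outcome, as a careful person would: the job done as asked, in the order asked, and still so for the second after the job is handed in, with the robot touching nothing.
It also fails if it takes over 67 s, if anything falls off the work surface, if the arm or the gripper's body presses on something with over 40 N, if the wrist force passes 120 N, or if a joint passes its speed limit or range.

## Robot

A 6-joint arm with a two-finger parallel gripper is mounted at the origin on the work surface. World frame = base frame: x ahead of the robot, y to its left, z up, the work surface at z = 0. Lengths are in m, angles in rad, forces in N, time in s.
With the tool pointing down it reaches from about 0.425 to 0.95 m from the base axis. Payload 14.7 kg.
Tool frame: the origin (TCP) lies midway between the tips of the shut fingers; the grasp point (between the pads) lies 19 mm behind it; z points along the fingers, y is the line along which they close (so a half turn about z gives the same grasp; the last joint's range is limited). The gripper opens to 85 mm and grips with 20 to 120 N. Pads are 22 mm wide; open, the fingers measure 114 mm over their backs; the gripper's body (76 mm by 85 mm) begins 54 mm behind the grasp point. The pads swing forward as they close: fully open they stand 13 mm farther back than shut.
Start: joints at [1.118, 0.48, 1.596, -0, 1.065, -0.047], TCP at [0.257, 0.597, 0.231] pointing down, gripper open.
Joint ranges: [-2.75, 2.75], [-0.82, 2.05], [0.23, 2.67], [-1.56, 4.7], [0.09, 2.69], [-2.92, 2.92]. Speed limits (rad/s): [1.89, 1.89, 2.39, 3.01, 3.01, 3.01].

## Interface

Orientations are given as [roll, pitch, yaw] about the fixed x, y, z axes, in that order (R = Rz(yaw) Ry(pitch) Rx(roll)).
In Python, from station import arm, viewer gives the robot as it stands.
- The arm moves only by the tool arm_command, never from a script. Its argument "steps" is a list of rows, each a list of 6 numbers: the shift along the tool's x, y, z in mm, then the turn, a rotation vector about the tool's x, y, z in rad. In form: [[dx, dy, dz, rx, ry, rz], ...]. A call has 1 to 12 rows; each row shifts and turns the commanded pose from where the row before left it, along the tool's axes as they then stand; what a row does not reach is not made up. A row lasts 1/8 s, in which the tool goes at most 62.5 mm and 10.7 degrees, less where a joint would pass 70% of its speed; a pose out of reach is approached as far as the arm can. A call with a gripper value outside its range is refused whole. "fingers" is the opening, from 0 (shut) to 1 (fully open), set as the call begins (left out, the last holds). The fingers move at their own pace and stop on an object; "force" is the grip in N (left out, the last holds). Time passes only in rows, so rows that do not move let the fingers close. It gives the time, the measured TCP pose, the force, the opening and the grip force at its end, in the units of the state.
- arm.sense(): the state, without advancing time (a new reading comes with each control period).
- viewer.get_image(name): name is "scene" or "side" or "wrist"; returns the picture (384x512x3 uint8, blue, green, red); there is no depth.
- viewer.calibration(name): a dict with "K" (3x3 intrinsics, pixels), "origin" and "rotation" of the camera in the world; the wrist camera has in their place "mount" (4x4, takes a point from camera to tool coordinates, whose origin is the TCP and whose axes are the flange's). Camera axes: x right, y up, looking along -z (the intrinsics and any distortion apply to the point x, -y, -z); pixel columns grow to the right and rows downward; lengths in m; the calibration is good to about 2 mm. A picture is of the moment at which its call begins: read the wrist's pose just before it. calibration takes no time and is no camera call.
- arm.finish_job(): hands the job in; it is judged then, once.
The state is a dict: "t": time; "joints": joint angles; "dq": joint speeds; "joint_efforts": joint torques, N m; "ee_pos": TCP position; "tcp_rot": TCP orientation; "wrist_force": force on the tool from outside, world axes, zero at the start; "torque": the same for the moment, N m; "width": opening from 0.0 (shut) to 1.0 (fully open); "grip_force": force on a finger pad.
Only numpy, scipy, OpenCV 4.12 (cv2) and the standard library are available. Lean on these libraries where they do the work, as an engineer would, in place of code of your own. Each camera call takes 0.05 s, during which the arm holds its last target. There are 200 camera calls.

## Working session

There is one attempt and no reset: what is moved stays moved. The work goes in short steps, Python scripts to look and compute and a tool call to move; the robot and the scene stay as the last step left them, time stands still between calls to the robot, and variables do not carry over. Pictures are saved under pics/ and viewed, at most 10 in all, crops included, and the job is handed in when it is done.

Besides the shell and the picture viewer there is one more tool, called as a command line: name --pt "numbers of a row" for each row, then --argument value for the rest. arm_command: Moves the arm, as the interface text tells. Its arguments: {"type":"object","properties":{"steps":{"type":"array"},"fingers":{"type":"number"},"force":{"type":"number"}},"required":["steps"]}

```bash
ls; mkdir -p pics; python3 - <<'E'
from station import arm, viewer
import cv2,numpy as np
s=arm.sense();print(s)
a=viewer.get_image("scene");b=viewer.get_image("side")
cv2.imwrite("pics/scene.png",a);cv2.imwrite("pics/side.png",b)
for n in("scene","side","wrist"):print(n,viewer.calibration(n))
E
```

```text
pics
{'t': 0.0, 'joints': array([ 1.11842607e+00,  4.80836114e-01,  1.59688438e+00, -3.19265112e-05,
        1.06510836e+00, -4.66356367e-02]), 'dq': array([ 0.00066778, -0.00027809, -0.00304854, -0.00190687,  0.00085609,
       -0.00029998]), 'joint_efforts': array([ 1.91607665e-03, -9.50606132e+01, -4.30183983e+01, -8.91455375e-05,
        1.19995981e-02, -4.16154535e-05]), 'ee_pos': array([0.25637688, 0.59684125, 0.23066571]), 'tcp_rot': array([-3.14035650e+00, -2.97487464e-05,  2.73587350e+00]), 'wrist_force': array([ 0.32958309, -0.48652743,  0.03197801]), 'torque': array([0.00844248, 0.04037363, 0.01803036]), 'grip_force': 0.0, 'width': 1.002557808197478}
scene {'K': array([[403.11882078,   0.        , 258.49295639],
       [  0.        , 403.11882078, 193.37267262],
       [  0.        ,   0.        ,   1.        ]]), 'origin': array([ 1.29456349, -0.02666106,  0.80631668]), 'rotation': array([0.774474, 0.003468, 1.462397])}
side {'K': array([[442.79738245,   0.        , 253.34008661],
       [  0.        , 442.79738245, 194.60418546],
       [  0.        ,   0.        ,   1.        ]]), 'origin': array([ 0.21675295, -0.60398824,  0.6523738 ]), 'rotation': array([ 0.90133157, -0.02154361, -0.48098295])}
wrist {'K': array([[293.70364722,   0.        , 257.75301697],
       [  0.        , 293.70364722, 193.86043472],
       [  0.        ,   0.        ,   1.        ]]), 'mount': array([[-1.63261942e-04,  9.58531489e-01,  2.84986593e-01,
         7.21690306e-02],
       [ 9.99999249e-01, -1.89747924e-04,  1.21107866e-03,
        -3.29639290e-04],
       [ 1.21493264e-03,  2.84986576e-01, -9.58530738e-01,
        -1.42513702e-01],
       [ 0.00000000e+00,  0.00000000e+00,  0.00000000e+00,
         1.00000000e+00]])}
```

View pics/scene.png

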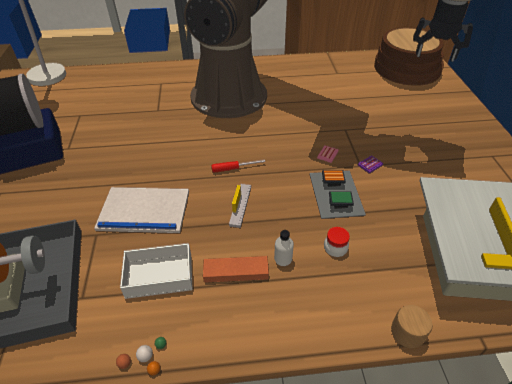

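View pics/side.png

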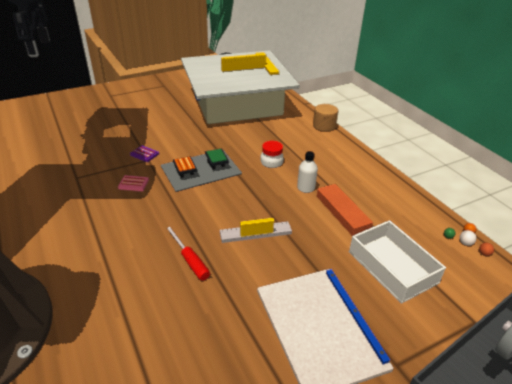

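Scene: amber tile ~(333,177), rack ~(337,193), board centre ~(143,210) with the fence along its bottom edge (~(135,225)), straightedge ~(240,205) with its rib on the left (-y), spare ~(341,198). Side: amber ~(185,167), straightedge ~(256,232).

```bash
cat > h.py <<'E'
import numpy as np,cv2
from scipy.spatial.transform import Rotation as R
from station import arm,viewer
def cam(name,s=None):
    c=viewer.calibration(name)
    if name!="wrist": return c["K"],R.from_euler('xyz',c["rotation"]).as_matrix(),np.array(c["origin"])
    T=np.array(c["mount"]);Rt=R.from_euler('xyz',s["tcp_rot"]).as_matrix()
    return c["K"],Rt@T[:3,:3],Rt@T[:3,3]+s["ee_pos"]
def ray(px,c):   # pixel -> world at height z
    K,Rc,o=c;d=np.linalg.inv(K)@[px[0],px[1],1];return o,Rc@[d[0],-d[1],-d[2]]
def at(px,z,c):
    o,d=ray(px,c);return o+d*(z-o[2])/d[2]
def proj(P,c):
    K,Rc,o=c;p=(np.atleast_2d(P)-o)@Rc*[1,-1,-1];q=p@K.T;return q[:,:2]/q[:,2:]
E
python3 - <<'E'
from h import *
c=cam("scene");np.set_printoptions(precision=3,suppress=True)
for n,p,z in [("tile",(334,176),.034),("spare",(341,198),.034),("board TL",(108,188),.012),("TR",(188,189),.012),("BR",(182,231),.012),("BL",(96,230),.012),("se far",(237,224),.005),("se near",(247,186),.005),("rack",(337,193),.006),("rib",(237,196),.045)]:print(n,at(p,z,c))
d=cam("side")
for n,p,z in [("tile",(185,165),.034),("se",(222,236),.01),("se2",(290,231),.01),("fence far",(332,272),.022),("fence near",(383,359),.022)]:print(n,at(p,z,d))
E
```

```text
tile [0.499 0.27  0.034]
spare [0.584 0.268 0.034]
board TL [ 0.454 -0.362  0.012]
TR [ 0.483 -0.139  0.012]
BR [ 0.632 -0.152  0.012]
BL [ 0.605 -0.369  0.012]
se far [ 0.619 -0.012  0.005]
se near [0.482 0.026 0.005]
rack [0.539 0.272 0.006]
rib [ 0.557 -0.006  0.045]
tile [0.494 0.259 0.034]
se [0.481 0.015 0.01 ]
se2 [ 0.617 -0.035  0.01 ]
fence far [ 0.622 -0.178  0.022]
fence near [ 0.588 -0.363  0.022]
```

arm_command --pt "-50 -30 0 0 0 0" --pt "-50 -30 0 0 0 0" --pt "-50 -30 0 0 0 0" --pt "-50 -30 10 0 0 0" --pt "-50 -30 20 0 0 0" --pt "-50 -30 20 0 0 0" --pt "-48 -30 20 0 0 0" --pt "0 0 0 0 0 0" --pt "0 0 0 0 0 0" --pt "0 0 0 0 0 0" --fingers 0.88 --force 30

```text
t: 1.35
ee_pos: [0.493, 0.2679, 0.1617]
tcp_rot: [3.141, 0.0, 2.737]
wrist_force: [0.3, -1.2, -0.1]
width: 0.88
grip_force: 0.0
```

```bash
python3 - <<'E'
from h import *
import pickle
s=arm.sense();a=viewer.get_image("wrist");print(s["ee_pos"],s["tcp_rot"],s["dq"].round(4),s["width"])
pickle.dump((s,a),open("w1.pkl","wb"))
c=cam("wrist",s);print(proj([[.499,.265,.034]],c))
x,y=proj([[.52,.265,.034]],c)[0].astype(int)
cv2.imwrite("pics/w1.png",cv2.resize(a,(800,600),interpolation=cv2.INTER_CUBIC))
E
```

```text
[0.49301004 0.26787813 0.16166067] [3.14115794e+00 2.14259900e-04 2.73702988e+00] [ 0.0042 -0.0028  0.     -0.0023 -0.0017 -0.0015] 0.8797200322533596
[[258.09507512 192.31424708]]
```

View pics/w1.png

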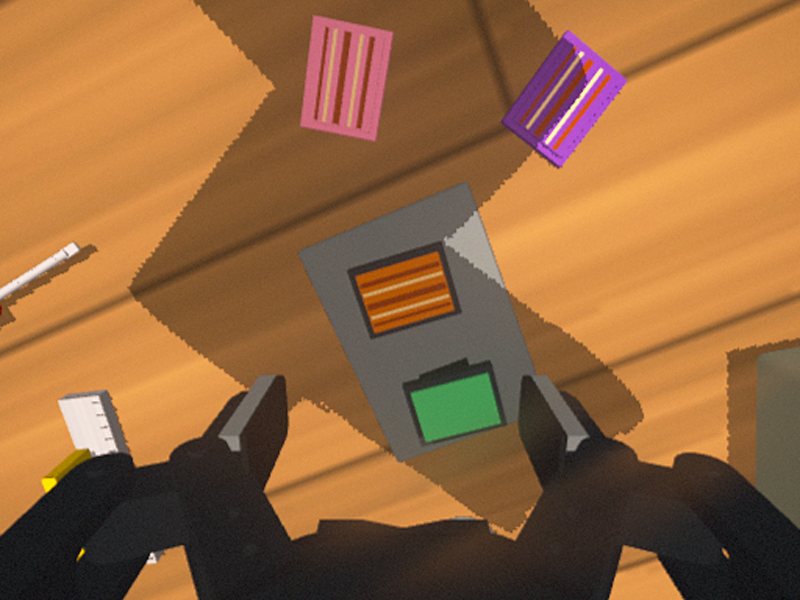

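The amber tile is at about (405,290) in this 1.56x picture, with slate corners roughly (349,268), (443,243), (460,313) and (371,338). The spare is at (455,405). I'll enlarge it to get exact corners.

```bash
python3 - <<'E'
from h import *
import pickle
s,a=pickle.load(open("w1.pkl","rb"))
cr=a[145:225,210:310]
cr=cv2.convertScaleAbs(cv2.resize(cr,None,fx=7,fy=7,interpolation=cv2.INTER_CUBIC),alpha=1.8)
cv2.imwrite("pics/w1c.png",cr)
E
```

```text
(no output)
```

View pics/w1c.png

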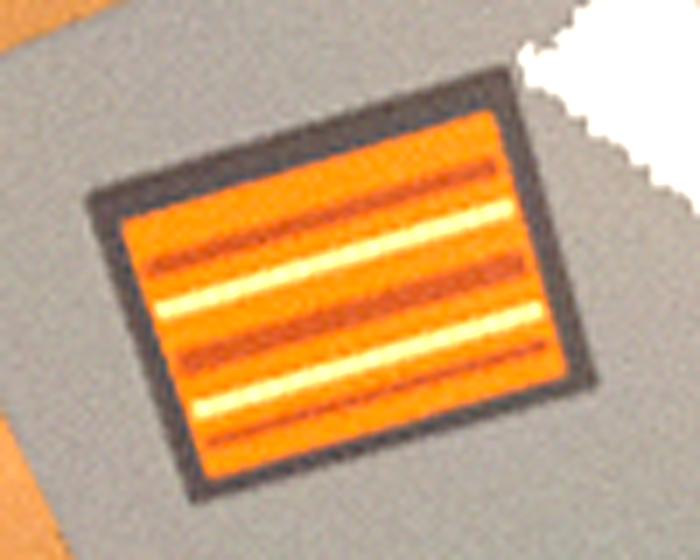

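The amber face's corners in the crop are (123,219), (492,110), (568,375) and (208,478), with the top at z = 34 mm.

```bash
cat >> h.py <<'E'
def rect(P,w,l): # ordered 4 corners -> centre, angle of y(long), sizes
    P=np.array(P)[:,:2];c=P.mean(0)
    return c,np.linalg.norm(P-np.roll(P,-1,0),axis=1)
def toolmove(s,tgt): # world xyz -> tool-axis shift mm
    return R.from_euler('xyz',s["tcp_rot"]).as_matrix().T@(np.array(tgt)-s["ee_pos"])*1000
E
python3 - <<'E'
from h import *
import pickle
s,a=pickle.load(open("w1.pkl","rb"));c=cam("wrist",s)
f=lambda u,v:((u+.5)/7-.5+210,(v+.5)/7-.5+145)
P=[at(f(*q),.034,c) for q in [(123,219),(492,110),(568,375),(208,478)]]
ctr,L=rect(P,0,0);print(ctr,L)
d=P[1]-P[0]+P[2]-P[3];a1=np.arctan2(d[1],d[0]);d2=P[0]-P[3]+P[1]-P[2];a2=np.arctan2(d2[1],d2[0]);print(a1,a2,a1-a2)
Q=[at(f(*q),.032,c) for q in [(88,195),(507,68),(598,383),(193,498)]];print(rect(Q,0,0))
s=arm.sense();y=R.from_euler('xyz',s["tcp_rot"]).as_matrix()[:,1];print("tool y",np.arctan2(y[1],y[0]),toolmove(s,[*ctr,.0205]))
E
```

```text
[0.49472618 0.26793132] [0.05154214 0.03849488 0.05207663 0.03863224]
1.4589634595205365 3.0266006053540937 -1.5676371458335572
(array([0.49406033, 0.26802644]), array([0.05881646, 0.04595594, 0.05909815, 0.04568688]))
tool y 1.166579069136583 [ -1.55905408   0.54139556 141.18448669]
```

arm_command --pt "-1.6 0.5 20 0 0 -0.145" --pt "0 0 40 0 0 -0.145" --pt "0 0 35 0 0 0" --pt "0 0 25 0 0 0" --pt "0 0 15 0 0 0" --pt "0 0 6 0 0 0" --pt "0 0 0 0 0 0" --pt "0 0 0 0 0 0"

```text
t: 2.4
ee_pos: [0.4956, 0.267, 0.0211]
tcp_rot: [3.141, 0.001, 3.026]
wrist_force: [-0.0, -0.2, 0.1]
width: 0.877
grip_force: 0.0
```

```bash
python3 - <<'E'
from h import *
import pickle
s=arm.sense();a=viewer.get_image("wrist");print(s["ee_pos"],s["tcp_rot"],s["wrist_force"])
cv2.imwrite("pics/w2.png",cv2.resize(a[150:384,90:430],None,fx=2.3,fy=2.3,interpolation=cv2.INTER_CUBIC))
print(toolmove(s,[.4945,.268,.0205]))
E
```

```text
[0.4955629  0.26703568 0.02112454] [3.14091442e+00 1.08832897e-03 3.02591259e+00] [-0.03327466 -0.15897452  0.06199751]
[1.16777635 0.83476521 0.62383983]
```

View pics/w2.png

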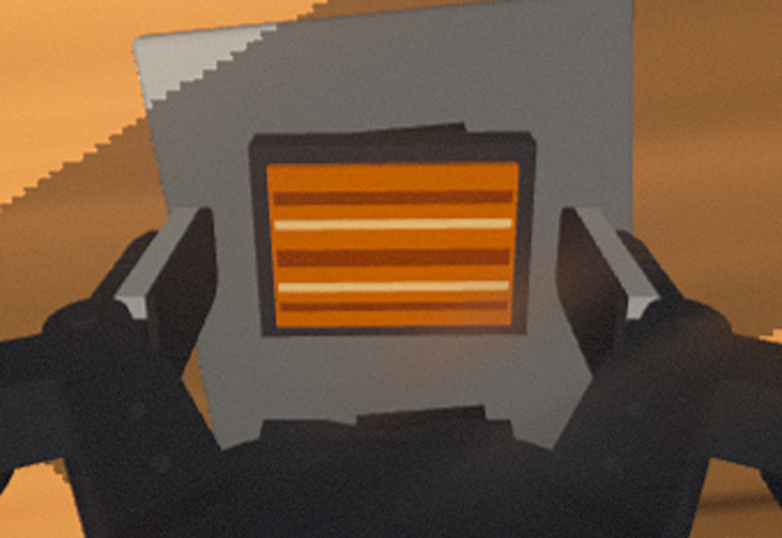

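The tile is square between the fingers, about 1 mm to the right of centre. The pads clear the short edges and nothing is over the face. I'll correct the offset and close.

arm_command --pt "1.5 1 0.6 0 0 0" --pt "0 0 0 0 0 0" --pt "0 0 0 0 0 0" --pt "0 0 0 0 0 0" --pt "0 0 0 0 0 0" --pt "0 0 0 0 0 0" --fingers 0 --force 35

```text
t: 3.2
ee_pos: [0.4942, 0.268, 0.0205]
tcp_rot: [3.141, 0.001, 3.026]
wrist_force: [0.1, -2.0, 9.4]
width: 0.69
grip_force: 35.5
```

arm_command --pt "0 0 -15 0 0 0" --pt "0 0 -45 0 0 0" --pt "-12 -25 -50 0 0 0" --pt "-24 -48 -30 0 0 0" --pt "-24 -48 -20 0 0 0" --pt "-24 -48 -20 0 0 0" --pt "-24 -48 0 0 0 0" --pt "-24 -48 0 0 0 0" --pt "-24 -48 0 0 0 0" --pt "-24 -48 0 0 0 0" --pt "-24 -48 0 0 0 0" --pt "-24 -48 0 0 0 0"

```text
t: 4.7
ee_pos: [0.6676, -0.214, 0.2008]
tcp_rot: [3.142, 0.0, 3.026]
wrist_force: [1.2, 0.9, -1.2]
width: 0.689
grip_force: 39.1
```

arm_command --pt "-12 -24 0 0 0 0" --pt "0 0 0 0 0 0" --pt "0 0 0 0 0 0" --pt "0 0 0 0 0 0"

```text
t: 5.2
ee_pos: [0.6763, -0.2365, 0.2001]
tcp_rot: [3.141, -0.0, 3.027]
wrist_force: [0.3, 0.0, 0.1]
width: 0.687
grip_force: 39.1
```

```bash
python3 - <<'E'
from h import *
import pickle
s=arm.sense();a=viewer.get_image("wrist");print(s["ee_pos"],s["tcp_rot"],s["wrist_force"],s["width"],abs(s["dq"]).max())
pickle.dump((s,a),open("w3.pkl","wb"))
cv2.imwrite("pics/w3.png",cv2.resize(a,(800,600),interpolation=cv2.INTER_CUBIC))
E
```

```text
[ 0.6762891  -0.23648782  0.20013908] [ 3.14144689e+00 -4.88293571e-05  3.02672527e+00] [0.33382111 0.03157836 0.12650688] 0.687033947538748 0.002394839137337358
```

View pics/w3.png

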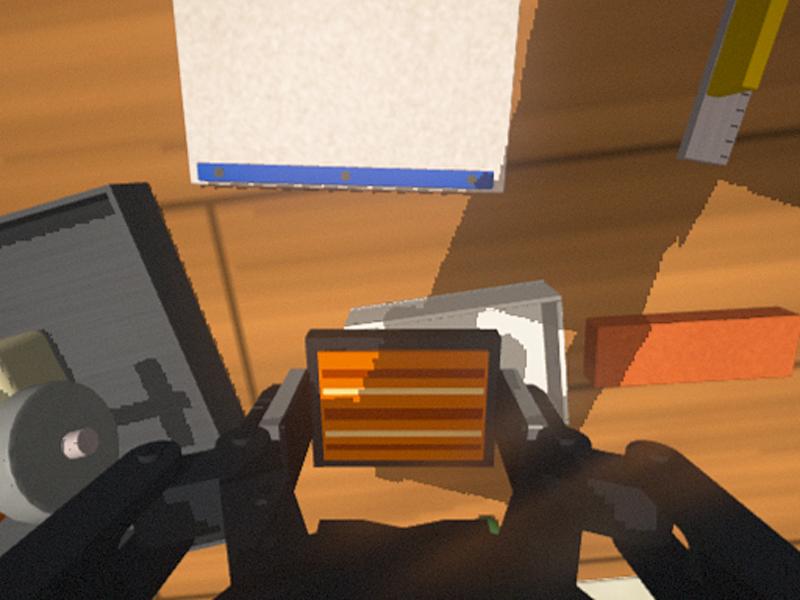

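The tile is held level by its short edges. The blue fence runs (198,163) to (493,172) along its inner side, and the board's outer corners are about (191,185) and (504,192). I'll fit the white/blue boundary and the face of the held tile.

```bash
python3 - <<'E'
from h import *
import pickle
s,a=pickle.load(open("w3.pkl","rb"));c=cam("wrist",s)
np.set_printoptions(precision=4,suppress=True)
B=a.astype(float);d=B[...,2]-B[...,0]  # R-B
pts=[]
for x in range(135,308):
    col=d[95:118,x]; i=np.where(col<-40)[0]
    if len(i)==0: continue
    k=i[0]; lo=col[max(k-4,0)]; mn=col[k:k+5].min(); h=(lo+mn)/2
    j=np.where(col[max(k-4,0):]<h)[0][0]+max(k-4,0)
    y=95+j-1+(col[j-1]-h)/(col[j-1]-col[j]); pts.append((x,y))
p=np.array(pts);
for _ in range(3):
    f=np.polyfit(p[:,0],p[:,1],1);r=p[:,1]-np.polyval(f,p[:,0]);p=p[abs(r)<max(.3,2*r.std())]
print(len(p),r.std(),f, "cam",c[2])
for z in(.012,.022):
    A=[at((x,np.polyval(f,x)),z,c) for x in(127,315)]
    e=A[1]-A[0];print(z,A,"len",np.hypot(*e[:2]),"ang",np.arctan2(e[1],e[0]))
for q in [(191,185),(504,192),(178,0),(519,0)]:print("board",at(np.array(q)/1.5625,.012,c))
hsv=cv2.cvtColor(a,cv2.COLOR_BGR2HSV)
m=((hsv[...,0]<30)&(hsv[...,1]>90)).astype(np.uint8);m[:222]=0;m[296:]=0;m[:,:201]=0;m[:,314:]=0
m=cv2.morphologyEx(m,cv2.MORPH_CLOSE,np.ones((9,9)))
cn=max(cv2.findContours(m,0,2)[0],key=cv2.contourArea);bx=cv2.approxPolyDP(cn,6,True)[:,0]
print(bx*1.5625)
T=R.from_euler('xyz',s["tcp_rot"]).as_matrix()
for q in bx:print((T.T@(at(q,s["ee_pos"][2]+.0135,c)-s["ee_pos"]))*1000)
E
```

```text
173 0.07812126056825344 [  0.029  100.1903] cam [ 0.6045 -0.2286  0.3427]
0.012 [array([ 0.5854, -0.3686,  0.012 ]), array([ 0.6142, -0.1678,  0.012 ])] len 0.202828792883426 ang 1.4279694041310365
0.022 [array([ 0.5859, -0.3643,  0.022 ]), array([ 0.6139, -0.1696,  0.022 ])] len 0.19669467160954587 ang 1.4279694041310362
board [ 0.5996 -0.3774  0.012 ]
board [ 0.6295 -0.1604  0.012 ]
board [ 0.4884 -0.3578  0.012 ]
board [ 0.5131 -0.1449  0.012 ]
[[317.1875 350.    ]
 [314.0625 460.9375]
 [489.0625 460.9375]
 [485.9375 348.4375]]
[ 19.0955 -26.4221 -13.5029]
[-19.9055 -29.5193 -13.5053]
[-19.8624  27.6456 -13.4969]
[ 19.622   24.5951 -13.4955]
```

arm_command --pt "50 -20 20 0 0 0" --pt "51.4 -19.3 40 0 0 0" --pt "0 0 50 0 0 0.028" --pt "0 0 35 0 0 0" --pt "0 0 22 0 0 0" --pt "0 0 10 0 0 0" --pt "0 0 5 0 0 0" --pt "0 0 0 0 0 0" --pt "0 0 0 0 0 0"

```text
t: 6.38
ee_pos: [0.576, -0.2641, 0.0218]
tcp_rot: [-3.141, 0.001, 2.998]
wrist_force: [-0.2, -0.3, -1.5]
width: 0.686
grip_force: 39.0
```

```bash
python3 - <<'E'
from h import *
s=arm.sense();print(s["ee_pos"],s["tcp_rot"],s["wrist_force"],toolmove(s,[.5711,-.2639,.010]))
E
```

```text
[ 0.57603966 -0.26409532  0.02176639] [-3.14115545e+00  1.22213390e-03  2.99789756e+00] [-0.16205251 -0.27499479 -1.51863735] [ 4.93110087 -0.5089164  11.76059769]
```

arm_command --pt "5 -0.5 3 0 0 0" --pt "0 0 4 0 0 0" --pt "0 0 3 0 0 0" --pt "0 0 1.5 0 0 0" --pt "0 0 1 0 0 0" --pt "0 0 0 0 0 0"

```text
t: 7.12
ee_pos: [0.5705, -0.2636, 0.0086]
tcp_rot: [-3.142, -0.0, 2.998]
wrist_force: [-1.4, 0.4, 4.1]
width: 0.686
grip_force: 39.6
```

arm_command --pt "0 0 0.5 0 0 0" --pt "0 0 0 0 0 0"

```text
t: 7.38
ee_pos: [0.5705, -0.2637, 0.0086]
tcp_rot: [-3.142, 0.0, 2.998]
wrist_force: [-5.3, 1.5, 12.7]
width: 0.689
grip_force: 40.4
```

arm_command --pt "0 0 -0.6 0 0 0" --pt "-2 0 0 0 0 0" --pt "-2 0 0 0 0 0" --pt "-1 0 0 0 0 0" --pt "0 0 0 0 0 0"

```text
t: 8.0
ee_pos: [0.5756, -0.2644, 0.0087]
tcp_rot: [-3.142, 0.0, 2.998]
wrist_force: [-3.0, 0.2, 4.8]
width: 0.686
grip_force: 39.7
```

arm_command --pt "-1 0 0 0 0 0" --pt "0 0 0 0 0 0"

```text
t: 8.25
ee_pos: [0.5761, -0.2645, 0.0086]
tcp_rot: [3.141, -0.001, 2.998]
wrist_force: [-3.3, 0.1, 8.3]
width: 0.69
grip_force: 39.9
```

arm_command --pt "-1 0 0 0 0 0" --pt "0 0 0 0 0 0"

```text
t: 8.5
ee_pos: [0.5762, -0.2645, 0.0086]
tcp_rot: [3.141, -0.002, 2.998]
wrist_force: [-12.1, 0.0, 11.5]
width: 0.689
grip_force: 40.4
```

arm_command --pt "0.4 0 -0.3 0 0 0" --pt "0 0 0 0 0 0" --force 20

```text
t: 8.75
ee_pos: [0.5761, -0.2644, 0.0086]
tcp_rot: [3.141, -0.002, 2.998]
wrist_force: [-6.8, -0.4, 5.8]
width: 0.688
grip_force: 39.7
```

arm_command --pt "0 0 0 0 0 0" --pt "0 0 0 0 0 0" --pt "0 0 0 0 0 0" --fingers 0.9

```text
t: 9.12
ee_pos: [0.5772, -0.2646, 0.0088]
tcp_rot: [-3.142, 0.0, 2.998]
wrist_force: [-0.3, -0.8, -0.1]
width: 0.901
grip_force: 0.0
```

```bash
python3 - <<'E'
from h import *
s=arm.sense();a=viewer.get_image("wrist");print(s["ee_pos"],s["tcp_rot"],s["wrist_force"],s["width"])
cv2.imwrite("pics/w4.png",cv2.resize(a[150:384,90:430],None,fx=2.3,fy=2.3,interpolation=cv2.INTER_CUBIC))
E
```

```text
[ 0.5772333  -0.26462732  0.00875328] [-3.14154121e+00  2.35424250e-04  2.99786083e+00] [-0.25345135 -0.77049537 -0.11615581] 0.9011620774960534
```

View pics/w4.png

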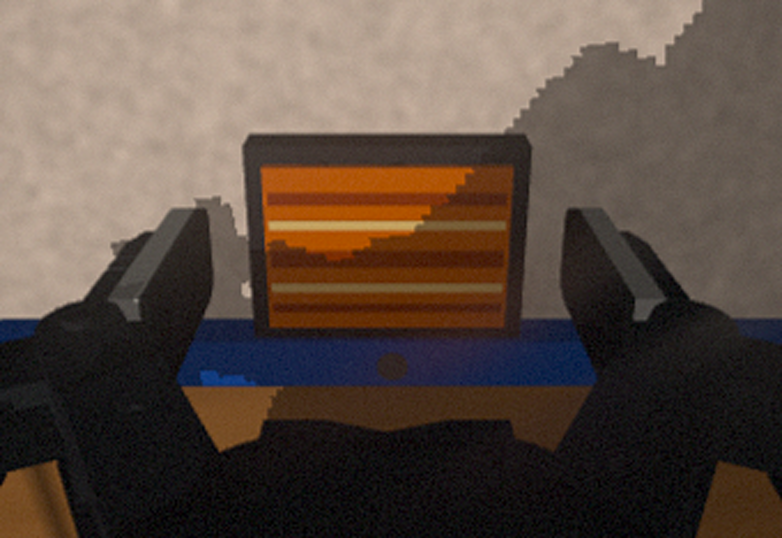

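The tile is down, its far long edge is flush along the fence at y≈333, and both pads are clear. Next is the straightedge.

arm_command --pt "0 0 -30 0 0 0" --pt "0 0 -50 0 0 0" --pt "0 0 -50 0 0 0" --pt "7 51.6 -30 0 0 0" --pt "7 51.6 0 0 0 0" --pt "7 51.6 0 0 0 0" --pt "7 51.6 0 0 0 0" --pt "7 51.6 0 0 0 0" --pt "0 0 0 0 0 0.13" --pt "0 0 0 0 0 0" --pt "0 0 0 0 0 0" --pt "0 0 0 0 0 0"

```text
t: 10.68
ee_pos: [0.5794, -0.0049, 0.1688]
tcp_rot: [-3.142, -0.0, 2.868]
wrist_force: [0.2, 0.6, -0.0]
width: 0.904
grip_force: 0.0
```

```bash
python3 - <<'E'
from h import *
import pickle
s=arm.sense();a=viewer.get_image("wrist");print(s["ee_pos"],s["tcp_rot"],abs(s["dq"]).max())
pickle.dump((s,a),open("w5.pkl","wb"))
cv2.imwrite("pics/w5.png",cv2.resize(a[:300,60:460],(800,600),interpolation=cv2.INTER_CUBIC))
E
```

```text
[ 0.57935871 -0.00492751  0.16876458] [-3.14152893e+00 -1.85844309e-05  2.86845287e+00] 0.010244858111048126
```

View pics/w5.png

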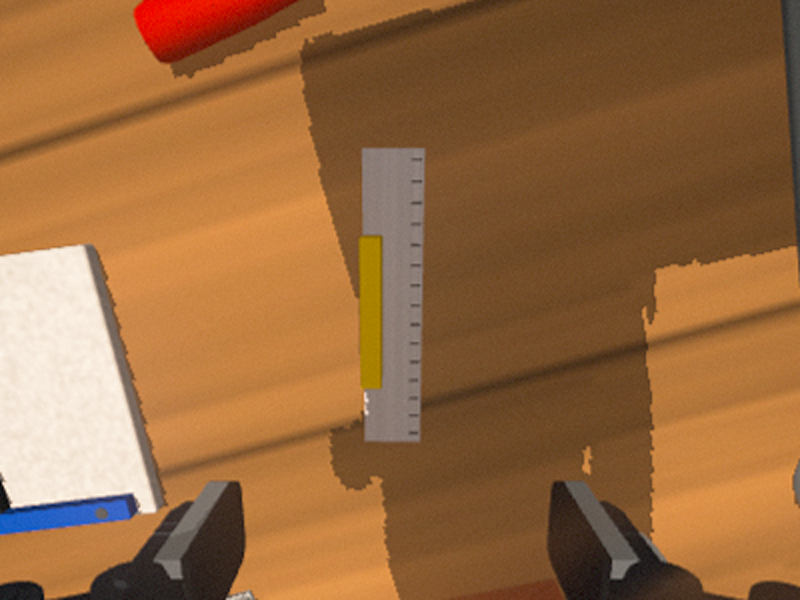

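The bar's corners are (362,149), (425,148), (420,441) and (365,441). The rib top is (360,236), (382,236), (382,388), (361,388). The rib is on the left and the working edge with tick marks on the right.

```bash
python3 - <<'E'
from h import *
import pickle
np.set_printoptions(precision=4,suppress=True)
s,a=pickle.load(open("w5.pkl","rb"));c=cam("wrist",s)
f=lambda q:((q[0]+.5)/2-.5+60,(q[1]+.5)/2-.5)
B=np.array([at(f(q),.01,c) for q in [(362,149),(425,148),(420.5,441),(365,441)]])
Rb=np.array([at(f(q),.045,c) for q in [(360,236),(382,236),(382,388),(361,389)]])
for n,P in(("bar",B),("rib",Rb)):
    d=P[0]+P[1]-P[2]-P[3];e=P[1]+P[2]-P[0]-P[3];print(n,rect(P,0,0),"ydir",np.arctan2(d[1],d[0]),"xdir",np.arctan2(e[1],e[0]))
E=B.mean(0);th=np.arctan2(*( (B[1]-B[2])[[1,0]]));print("work edge ang",th)
ux=np.array([np.sin(th),-np.cos(th)]);print("rib exp",E[:2]-.010*ux, "meas",Rb.mean(0))
y=R.from_euler('xyz',s["tcp_rot"]).as_matrix()[:,1];print("tool y",np.arctan2(y[1],y[0]))
s=arm.sense();print(toolmove(s,[*Rb.mean(0)[:2],.02]))
E
```

```text
bar (array([0.5525, 0.0002]), array([0.0301, 0.1498, 0.0305, 0.1494])) ydir 2.86434216049194 xdir 1.305033659532965
rib (array([ 0.5493, -0.009 ]), array([0.0097, 0.0696, 0.01  , 0.0701])) ydir 2.8595329114026447 xdir 1.3229006564584946
work edge ang 2.8658376519271327
rib exp [ 0.5498 -0.0094] meas [ 0.5493 -0.009   0.045 ]
tool y 1.297656545160057
[ 27.9135 -12.0707 148.7781]
```

arm_command --pt "28 -12 20 0 0 0" --pt "0 0 50 0 0 0" --pt "0 0 40 0 0 0" --pt "0 0 25 0 0 0" --pt "0 0 11 0 0 0" --pt "0 0 5 0 0 0" --pt "0 0 0 0 0 0" --pt "0 0 0 0 0 0" --fingers 0.45 --force 60

```text
t: 11.72
ee_pos: [0.5497, -0.0083, 0.0186]
tcp_rot: [3.141, 0.001, 2.868]
wrist_force: [-0.5, -0.4, 0.1]
width: 0.449
grip_force: 0.0
```

```bash
python3 - <<'E'
from h import *
s=arm.sense();a=viewer.get_image("wrist");print(s["ee_pos"],s["wrist_force"],s["width"],toolmove(s,[.5495,-.0092,.018]))
E
```

```text
[ 0.54974314 -0.00829013  0.01864338] [-0.45747601 -0.41117952  0.07592717] 0.44855934135948955 [-0.01109089 -0.94189441  0.64313957]
```

arm_command --pt "0 -0.9 0.5 0 0 0" --pt "0 0 0 0 0 0" --pt "0 0 0 0 0 0" --pt "0 0 0 0 0 0" --pt "0 0 0 0 0 0" --pt "0 0 0 0 0 0" --fingers 0

```text
t: 12.52
ee_pos: [0.5491, -0.0091, 0.0177]
tcp_rot: [3.141, 0.001, 2.868]
wrist_force: [-0.9, 0.9, 6.4]
width: 0.105
grip_force: 58.8
```

arm_command --pt "0 0 -10 0 0 0" --pt "0 0 -30 0 0 0" --pt "0 0 -40 0 0 0" --pt "0 0 0 0 0 0" --pt "0 0 0 0 0 0"

```text
t: 13.15
ee_pos: [0.5485, -0.0091, 0.0971]
tcp_rot: [-3.142, -0.0, 2.868]
wrist_force: [-0.1, 0.2, -4.5]
width: 0.105
grip_force: 58.8
```

```bash
python3 - <<'E'
from h import *
s=arm.sense();print(s)
th=1.428
u=np.array([np.sin(th),-np.cos(th)]);F=np.array([.5998,-.268])  # fence x dir
tile=np.array([.5762,-.2645]);we=tile-.023*u   # tile's near edge middle (contact pose)
for gap in(.025,.008,0): # rib centre is 25 mm behind the working edge
    t=we-(.025+gap)*u;print(gap,t,toolmove(s,[*t,.030]))
E
```

```text
{'t': 13.15, 'joints': array([-7.18186192e-02,  5.17315252e-01,  1.94907784e+00, -3.25730518e-05,
        6.75412839e-01, -1.36880449e+00]), 'dq': array([ 0.0002613 ,  0.02146807,  0.00850038,  0.00028419, -0.00217349,
       -0.00018443]), 'joint_efforts': array([ 1.87181868e-02, -8.94573712e+01, -3.12329936e+01,  2.04985449e-02,
        6.13529424e-03, -1.47271396e-05]), 'ee_pos': array([ 0.5485436 , -0.0090928 ,  0.09711999]), 'tcp_rot': array([-3.14152992e+00, -2.04854159e-04,  2.86780761e+00]), 'wrist_force': array([-0.14697951,  0.17041343, -4.49336364]), 'torque': array([-0.04531168,  0.02012339,  0.03064596]), 'grip_force': 58.804669976234436, 'width': 0.1051079130132713}
0.025 [ 0.503943   -0.25411126] [ -23.32178949 -247.94738835   67.13077221]
0.008 [ 0.52076997 -0.25653055] [ -40.17615418 -245.72694291   67.12718023]
0 [ 0.52868855 -0.25766905] [ -48.10761991 -244.68202741   67.12548989]
```

arm_command --pt "-4.7 -49.6 -30 0 0 0" --pt "-4.7 -49.6 0 0 0 0" --pt "-4.7 -49.6 0 0 0 0" --pt "-4.7 -49.6 0 0 0 0" --pt "-4.6 -49.6 0 0 0 0" --pt "0 0 0 0 0 0.16" --pt "0 0 0 0 0 0.16" --pt "0 0 0 0 0 0.16" --pt "0 0 0 0 0 0.16" --pt "0 0 0 0 0 0.16" --pt "0 0 0 0 0 0.16" --pt "0 0 0 0 0 0.16"

```text
t: 14.65
ee_pos: [0.5035, -0.2537, 0.1257]
tcp_rot: [-3.139, -0.002, 1.743]
wrist_force: [-0.2, 0.1, -4.0]
width: 0.104
grip_force: 60.2
```

arm_command --pt "0 0 0 0 0 0.16" --pt "0 0 0 0 0 0.16" --pt "0 0 0 0 0 0" --pt "0 0 0 0 0 0"

```text
t: 15.15
ee_pos: [0.504, -0.2539, 0.1265]
tcp_rot: [-3.14, -0.0, 1.432]
wrist_force: [0.3, 0.6, -4.6]
width: 0.103
grip_force: 60.2
```

```bash
python3 - <<'E'
from h import *
import pickle
s=arm.sense();a=viewer.get_image("wrist");b=viewer.get_image("scene");print(s["ee_pos"],s["tcp_rot"],s["width"],abs(s["dq"]).max())
pickle.dump((s,a,b),open("w6.pkl","wb"))
cv2.imwrite("pics/w6.png",cv2.resize(a,(800,600),interpolation=cv2.INTER_CUBIC))
y=R.from_euler('xyz',s["tcp_rot"]).as_matrix()[:,1];print("tool y",np.arctan2(y[1],y[0]),toolmove(s,[.5039,-.2541,.033]))
E
```

```text
[ 0.50396572 -0.25394872  0.12653881] [-3.14031546e+00 -4.98434905e-04  1.43159682e+00] 0.10330187328045448 0.011008002351817153
tool y -0.1391988686229113 [-2.05559768e-01  7.53698290e-02  9.35386992e+01]
```

View pics/w6.png

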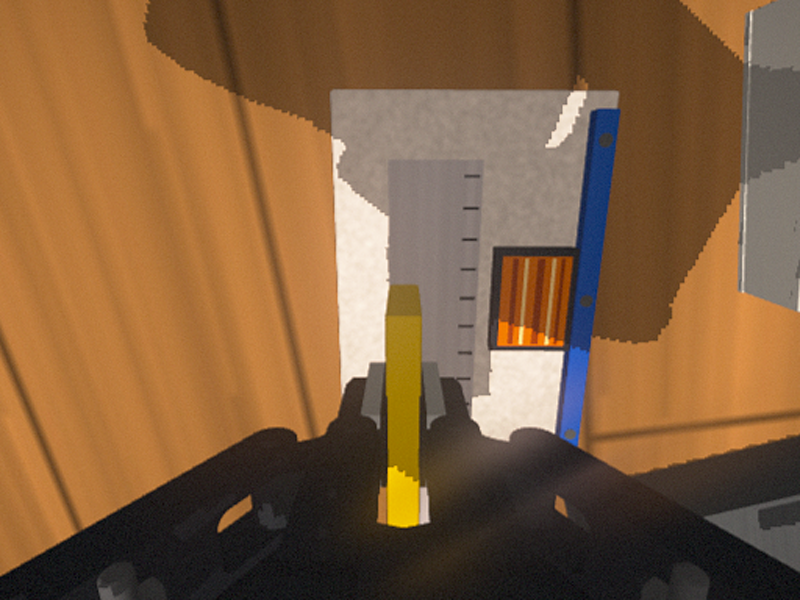

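The straightedge is held level and parallel to the fence, with the rib on the far side. The tile at (530,300) is flush against the fence. I'll lower it now.

arm_command --pt "0 0 25 0 0 0.0036" --pt "0 0 30 0 0 0" --pt "0 0 20 0 0 0" --pt "0 0 12 0 0 0" --pt "0 0 6 0 0 0" --pt "0 0 2 0 0 0" --pt "0 0 0 0 0 0" --pt "0 0 0 0 0 0"

```text
t: 16.25
ee_pos: [0.5047, -0.2544, 0.0328]
tcp_rot: [3.141, 0.0, 1.424]
wrist_force: [-0.0, -0.2, -4.4]
width: 0.102
grip_force: 60.1
```

arm_command --pt "0 0 0.8 0 0 0" --pt "0 0 0 0 0 0"

```text
t: 16.5
ee_pos: [0.5044, -0.2542, 0.0316]
tcp_rot: [3.141, 0.0, 1.424]
wrist_force: [0.5, -0.0, -4.2]
width: 0.104
grip_force: 60.1
```

arm_command --pt "0 0 0.8 0 0 -0.004" --pt "0 0 0.5 0 0 0" --pt "0 0 0 0 0 0"

```text
t: 16.88
ee_pos: [0.5043, -0.2542, 0.0301]
tcp_rot: [-3.141, -0.0, 1.428]
wrist_force: [0.4, 1.5, -4.7]
width: 0.105
grip_force: 60.1
```

arm_command --pt "0 0 0.6 0 0 0" --pt "0 0 0 0 0 0"

```text
t: 17.12
ee_pos: [0.5044, -0.2542, 0.0297]
tcp_rot: [3.141, 0.0, 1.428]
wrist_force: [-1.3, -0.4, 1.3]
width: 0.105
grip_force: 60.7
```

arm_command --pt "0 5 0 0 0 0" --pt "0 6 0 0 0 0" --pt "0 6 0 0 0 0" --pt "0 3 0 0 0 0" --pt "0 0 0 0 0 0"

```text
t: 17.75
ee_pos: [0.5245, -0.257, 0.0297]
tcp_rot: [3.141, 0.0, 1.428]
wrist_force: [-2.1, 1.3, 4.1]
width: 0.105
grip_force: 61.4
```

arm_command --pt "0 2 0 0 0 0" --pt "0 1 0 0 0 0" --pt "0 0 0 0 0 0"

```text
t: 18.12
ee_pos: [0.5269, -0.2573, 0.0297]
tcp_rot: [-3.141, -0.0, 1.428]
wrist_force: [-5.1, 1.0, 7.9]
width: 0.108
grip_force: 61.8
```

arm_command --pt "0 0.8 -0.2 0 0 0" --pt "0 0 0 0 0 0"

```text
t: 18.38
ee_pos: [0.5283, -0.2577, 0.0297]
tcp_rot: [3.141, 0.0, 1.428]
wrist_force: [-0.2, 0.1, -1.8]
width: 0.103
grip_force: 60.5
```

arm_command --pt "0 0.8 0 0 0 0" --pt "0 0 0 0 0 0"

```text
t: 18.62
ee_pos: [0.5288, -0.2577, 0.0297]
tcp_rot: [-3.142, -0.0, 1.428]
wrist_force: [-0.9, 0.4, -0.9]
width: 0.103
grip_force: 60.5
```

arm_command --pt "0 0.8 0 0 0 0" --pt "0 0 0 0 0 0"

```text
t: 18.88
ee_pos: [0.529, -0.2577, 0.0297]
tcp_rot: [-3.141, -0.0, 1.428]
wrist_force: [-5.3, -1.6, 0.7]
width: 0.104
grip_force: 61.0
```

arm_command --pt "0 0.8 0 0 0 0" --pt "0 0 0 0 0 0"

```text
t: 19.12
ee_pos: [0.529, -0.2577, 0.0297]
tcp_rot: [-3.139, -0.0, 1.428]
wrist_force: [-9.7, -1.5, 5.7]
width: 0.107
grip_force: 61.6
```

arm_command --pt "0 -0.4 -0.2 0 0 0" --pt "0 0 0 0 0 0" --force 20

```text
t: 19.38
ee_pos: [0.529, -0.2577, 0.0298]
tcp_rot: [-3.14, -0.0, 1.428]
wrist_force: [-5.3, -0.7, -0.0]
width: 0.107
grip_force: 60.7
```

arm_command --pt "0 0 0 0 0 0" --pt "0 0 0 0 0 0" --pt "0 0 0 0 0 0" --fingers 0.2

```text
t: 19.75
ee_pos: [0.5303, -0.258, 0.0301]
tcp_rot: [3.141, 0.0, 1.428]
wrist_force: [0.8, 0.7, 0.0]
width: 0.198
grip_force: 0.0
```

arm_command --pt "0 1.5 0 0 0 0" --pt "0 1 0 0 0 0" --pt "0 0 0 0 0 0"

```text
t: 20.12
ee_pos: [0.5325, -0.2582, 0.03]
tcp_rot: [3.142, -0.0, 1.428]
wrist_force: [0.1, -0.3, 0.2]
width: 0.203
grip_force: 0.0
```

arm_command --pt "0 0.8 0 0 0 0" --pt "0 0 0 0 0 0"

```text
t: 20.38
ee_pos: [0.5326, -0.2581, 0.0299]
tcp_rot: [-3.141, -0.0, 1.428]
wrist_force: [-5.1, -0.8, 3.3]
width: 0.2
grip_force: 2.5
```

arm_command --pt "0 0.8 0 0 0 0" --pt "0 0 0 0 0 0"

```text
t: 20.62
ee_pos: [0.5327, -0.2581, 0.0298]
tcp_rot: [-3.139, -0.001, 1.428]
wrist_force: [-8.1, 0.4, 6.0]
width: 0.2
grip_force: 4.3
```

arm_command --pt "0 -2 0 0 0 0" --pt "0 -2.6 0 0 0 0" --pt "0 0 0 0 0 0" --pt "0 0 -15 0 0 0" --pt "0 0 -40 0 0 0" --pt "0 0 -50 0 0 0" --pt "-20 0 -50 0 0 0" --pt "-40 20 0 0 0 0" --pt "0 0 0 0 0 0" --pt "0 0 0 0 0 0"

```text
t: 21.88
ee_pos: [0.5404, -0.3197, 0.1854]
tcp_rot: [-3.141, -0.0, 1.428]
wrist_force: [0.1, 1.4, -0.1]
width: 0.198
grip_force: 0.0
```

```bash
python3 - <<'E'
from h import *
import pickle
s=arm.sense();a=viewer.get_image("wrist");b=viewer.get_image("scene");print(s["ee_pos"],s["tcp_rot"])
pickle.dump((s,a,b),open("w7.pkl","wb"))
c=cam("wrist",s);p=proj([[.565,-.263,.02]],c)[0].astype(int);print(p)
y0=int(np.clip(p[1]-80,0,224));x0=int(np.clip(p[0]-107,0,300))
cv2.imwrite("pics/w7.png",cv2.resize(a[y0:y0+160,x0:x0+212],(795,600),interpolation=cv2.INTER_CUBIC));print(x0,y0)
E
```

```text
[ 0.54035271 -0.31974545  0.18537175] [-3.14136929e+00 -2.40414229e-04  1.42776087e+00]
[273 118]
166 38
```

View pics/w7.png

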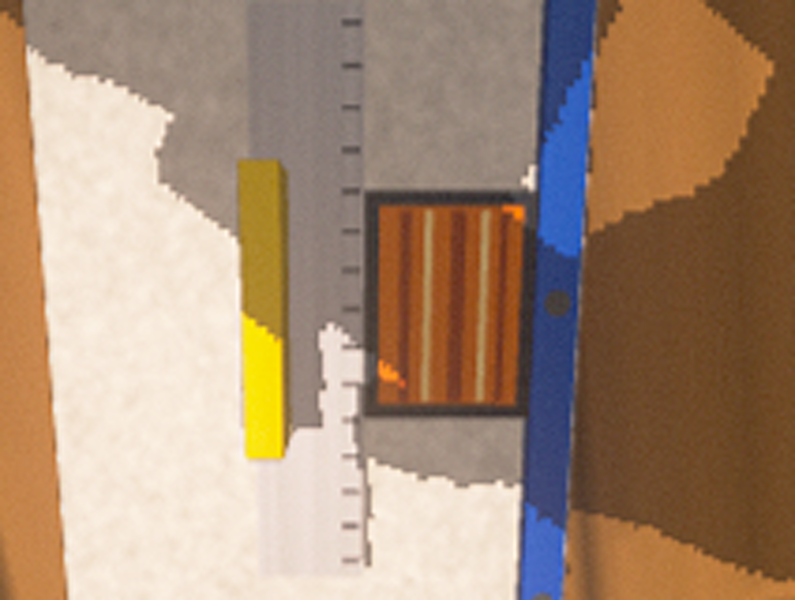

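The tile sits flush between the fence (x≈525–535) and the straightedge's working edge (x≈365). That edge runs past both of the tile's ends (y≈190–415), and the rib is on the far side. I'll hand it in.

```bash
python3 -c "
from station import arm
print(arm.finish_job())"
```

```text
the job is handed in; nothing more can be done
None
```

The job is handed in at about 22 s: the amber tile lies face up and flush against the fence, and the straightedge lies along its whole other long edge with the rib on the far side; in the last picture both edges looked flush.

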